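Snap the rolling pin back into its sprung stand

TASK

Put the small wooden rolling pin away in its stand: lay it level between the two springy steel clips and press it down until both have snapped shut over its chamfered ends and it sits fully home in the saddles, then let go of it. The clips' height varies, so feel your way and push gently: never bear down hard on the stand, and do not knock the other things about.

Things in the scene. Friction and masses are not known exactly. Their poses are not given: they have to be found in the camera images.
- rolling_pin: Plain light-wood dowel rolling pin, a cylinder 200 mm long and 30 mm in diameter, about 0.11 kg; each end is chamfered over the last 5 mm of length down to a flat 14 mm across. Origin on its axis at mid length; its own x axis runs along it. It lies on the worktop and can roll. A wall cabinet overhangs the back of the worktop (front at x = 0.64 m, underside 0.49 m up): keep the elbow and forearm clear of it.
- stand: Rolling-pin stand, fixed: dark wooden base 90 x 250 x 12 mm, two steel posts, on them a steel carriage with two black V saddles and two upright spring-steel clips. Origin: middle of the base's underside. x across, y along the stored pin, z up. The pin's axis is stored straight above the origin. The carriage is clamped at a height that differs each time and is not reported; the clamp does not give.
- seat_low (a point): Point fixed to the stand 78 mm above its underside: the middle of the fully seated pin when the carriage is at its lowest. The rigid V saddles (90 degrees, 14 mm wide) are at y = +72 and -72 mm; between y = -30 and +30 mm nothing lies within 35 mm below the seated pin's axis, so grip it there. Pushing down on the stand with over about 25 N is too hard.
- seat_high (a point): Point fixed to the stand 102 mm above its underside: the same for the highest carriage. The true seat is anywhere between the two. Lowered level, the pin first meets both clips when its axis is about 28 mm above its true seat; its ends pass the clip noses 22 to 8 mm above it; then the clips close over the ends and the push falls off, often to a pull, until the saddles stop it. One end may snap in before the other.
- clip_left (a joint): Spring clip at the stand's +y end, 24 mm wide: outward lean in rad, 0 closed, about 0.07 (4 mm) while the pin's end passes. Its inward nose is at y = 96 mm, 14.6 mm above the seated pin's axis; above the nose it flares out to y = 112 mm, 34 mm above that axis. Pressing the pin past both clips takes about 6 to 16 N in all; they spring back by themselves.
- clip_right (a joint): The same clip, mirrored, at the stand's -y end (nose at y = -96 mm; noses 192 mm apart at rest).
- salt_shaker: Bystander (salt shaker); origin at the centre of its underside at the start. To be left where it stands.
- lemon: Bystander (lemon); origin at the centre of its underside at the start. To be left where it stands.
- tin_fish: Bystander (flat fish tin); origin at the centre of its underside at the start. To be left where it stands.
- spice_c: Bystander (spice jar); origin at the centre of its underside at the start. To be left where it stands.
- mug_white: Bystander (white mug); origin at the centre of its underside at the start. To be left where it stands.

How it is judged:
By the outcome, as a careful person would: the job done as asked, in the order asked, and still so for the second after the job is handed in, with the robot touching nothing.
It also fails if it takes over 64 s, if anything falls off the work surface, if the arm or the gripper's body presses on something with over 40 N, if the wrist force passes 120 N, or if a joint passes its speed limit or range.

ROBOT

A 6-joint arm with a two-finger parallel gripper is mounted at the origin on a cart in front of the work surface, level with it; the furniture and walls round the work are solid. World frame = base frame: x ahead of the robot, y to its left, z up, the work surface at z = 0. Lengths are in m, angles in degrees, forces in N, time in s.
With the tool pointing down it reaches from about 0.3 to 0.75 m from the base axis. Payload 8.5 kg.
Tool frame: the origin (TCP) lies on the centre line of the jaws, within the pads' length; the fingertips stand 25 mm ahead of it and the grasp point (between the pads) lies 6 mm ahead of it; z points along the fingers, y is the line along which they close (so a half turn about z gives the same grasp; the last joint's range is limited). The gripper opens to 85 mm and grips with 20 to 120 N. Pads are 22 mm wide; open, the fingers measure 114 mm over their backs; the gripper's body (76 mm by 85 mm) begins 54 mm behind the grasp point. The pads swing forward as they close: fully open they stand 13 mm farther back than shut.
Start: joints at [63.81, 21.807, 74.336, -0, 83.858, -12.336], TCP at [0.132, 0.534, 0.256] pointing down, gripper open.
Joint ranges: [-178.18, 178.18], [-50.72, 133.34], [12.68, 142.11], [-81.47, 261.47], [9.98, 163.14], [-165.26, 165.26]. Speed limits (degrees/s): [136.94, 136.94, 180, 180, 180, 180].

INTERFACE

Orientations are given as a 3x3 rotation matrix whose columns are the frame's x, y, z axes.
In Python, from rig import telemetry, optics, env gives the robot as it stands.
- The arm moves only by the tool send_rows, never from a script. Its argument "deltas" is a list that holds one entry, the list of rows, each a list of 7 numbers: the shift along the tool's x, y, z in m, then the turn, a rotation vector about the tool's x, y, z in rad, then the opening, from -1 (shut) to 1 (fully open), so that 0 is half open. In form: [[[x, y, z, ax, ay, az, grip], ...]]. A call has 1 to 12 rows; each row shifts and turns the commanded pose from where the row before left it, along the tool's axes as they then stand; what a row does not reach is not made up. A row lasts 1/8 s, in which the tool goes at most 62.5 mm and 10.7 degrees, less where a joint would pass 70% of its speed; a pose out of reach is approached as far as the arm can. A call is refused whole if a number of a shift passes 0.0625 or a number of a turn 0.188, either way. A call with a gripper value outside its range is refused whole. The fingers move at their own pace and stop on an object; "squeeze" is the grip in N (left out, the last holds). Time passes only in rows, so rows that do not move let the fingers close. It gives the time, the measured TCP pose, the force, the opening and the grip force at its end, in the units of the state.
- telemetry.observe(): the state, without advancing time (a new reading comes with each control period).
- optics.get_image(name): name is "scene" or "top"; returns a dict with "image" (384x512x3 uint8, red, green, blue), "range_z" (384x512 float32, m along the optical axis (not along the pixel's ray), 0 where there is no reading), "K" (3x3 intrinsics, pixels), "k1" (the pictures are not rectified: a ray, as slopes to the right and down, at radius r is drawn at 1 + k1 r^2 times it, then the intrinsics apply), "rvec" (rotation vector, rad) and "tvec" (3), from world to camera coordinates, as OpenCV has them. Camera axes: x right, y down, z forward; pixel columns grow to the right and rows downward; lengths in m; the calibration is good to about 2 mm. A picture is of the moment at which its call begins.
- env.close_job(): hands the job in; it is judged then, once.
The state is a dict: "time_s": time; "q": joint angles; "qvel": joint speeds; "joint_efforts": joint torques, N m; "position": TCP position; "tool_rot": TCP orientation; "ft_force": force on the tool from outside, world axes, zero at the start; "wrist_torque": the same for the moment, N m; "grip_width": finger opening in m; "gripper_force": force on a finger pad.
Only numpy, scipy, OpenCV 4.12 (cv2) and the standard library are available. Lean on these libraries where they do the work, as an engineer would, in place of code of your own. Each camera call takes 0.05 s, during which the arm holds its last target. There are 200 camera calls.

## Working session

There is one attempt and no reset: what is moved stays moved. The work goes in short steps, Python scripts to look and compute and a tool call to move; the robot and the scene stay as the last step left them, time stands still between calls to the robot, and variables do not carry over. Pictures are saved under pics/ and viewed, at most 10 in all, crops included, and the job is handed in when it is done.

Besides the shell and the picture viewer there is one more tool, called after ">>>" as a command line: name --argument value ..., lists and objects as JSON in quotes. send_rows: Moves the arm, as the interface text tells. Its arguments: {"type":"object","properties":{"deltas":{"type":"array"},"squeeze":{"type":"number"}},"required":["deltas"]}

```bash
ls; mkdir -p pics; cat > h.py <<'E'
import numpy as np, cv2
from rig import telemetry, optics, env
def grab(n):
    d=optics.get_image(n); np.savez('/tmp/%s.npz'%n,**d); return d
def world(d,u,v,z=None):
    """pixels -> world points; by depth, or on plane z"""
    K=d['K'];k1=float(d['k1']);R,_=cv2.Rodrigues(d['rvec']);t=np.ravel(d['tvec'])
    u=np.atleast_1d(u).astype(float);v=np.atleast_1d(v).astype(float)
    p=cv2.undistortPoints(np.stack([u,v],-1)[:,None],K,np.array([k1,0,0,0.]))[:,0]
    r=np.c_[p,np.ones(len(p))]
    if z is None:
        s=d['range_z'][v.astype(int),u.astype(int)]
        return (r*s[:,None]-t)@R
    w=r@R; c=-R.T@t
    return c+w*((z-c[2])/w[:,2])[:,None]
E
python3 - <<'E'
from h import *
for n in('scene','top'):
    d=grab(n); cv2.imwrite('pics/%s0.png'%n,d['image'][...,::-1])
    R,_=cv2.Rodrigues(d['rvec']);print(n,-R.T@np.ravel(d['tvec']),d['k1'],d['K'][0])
print(telemetry.observe())
E
```

```text
pics
scene [0.06376615 0.30207478 0.9252721 ] -0.14823448278602688 [439.02628122   0.         255.08872569]
top [ 0.38582106 -0.16227004  1.27046914] -0.05967548407444556 [451.81696196   0.         254.46187766]
{'time_s': 0.1, 'q': array([ 6.38096100e+01,  2.18394146e+01,  7.43790338e+01, -5.07280031e-04,
        8.38583384e+01, -1.23345653e+01]), 'qvel': array([ 0.05855404, -0.18046714, -0.19630481,  0.09755838, -0.04983174,
        0.00675494]), 'joint_efforts': array([ 4.82698611e-03, -4.49217868e+01, -2.31653595e+01, -7.78845038e-05,
        3.65046159e-03,  3.24177165e-05]), 'position': array([0.13160493, 0.53379057, 0.25576019]), 'tool_rot': array([[-9.70901557e-01,  2.39478236e-01, -5.83597686e-04],
       [ 2.39478786e-01,  9.70900847e-01, -1.20647457e-03],
       [ 2.77691087e-04, -1.31112730e-03, -9.99999102e-01]]), 'ft_force': array([-0.21409769, -0.08494238,  0.14242429]), 'wrist_torque': array([ 0.0219881 , -0.01089028,  0.00852474]), 'gripper_force': 0.0, 'grip_width': 0.08541063189154645}
```

View pics/scene0.png

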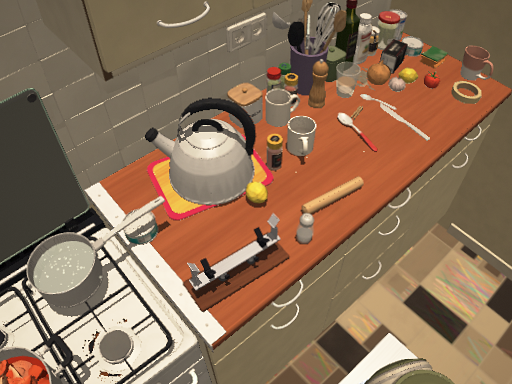

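View pics/top0.png

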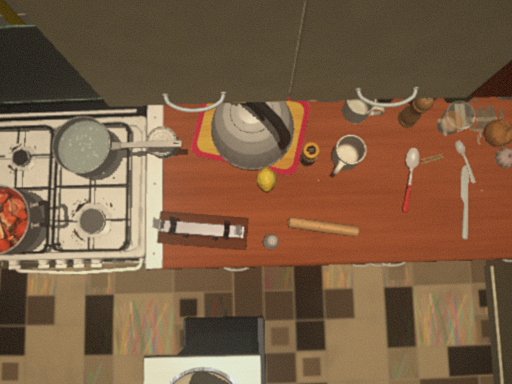

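Scene view: pin at about (333,195), stand at about (240,270) with the salt shaker (305,228) between them. Top view: pin from (290,222) to (357,232), stand base from (160,228) to (248,232), shaker (270,241), lemon (265,180). Next I'll measure them.

```bash
python3 - <<'E'
from h import *
def comp(m,seed):
    n,l=cv2.connectedComponents(m.astype(np.uint8)); 
    ys,xs=np.nonzero(l); i=np.argmin((xs-seed[0])**2+(ys-seed[1])**2); return l==l[ys[i],xs[i]]
ims={}
for n,ps,bs in(('top',(323,227),(203,240)),('scene',(333,195),(240,280))):
    d=dict(np.load('/tmp/%s.npz'%n)); hsv=cv2.cvtColor(d['image'],cv2.COLOR_RGB2HSV)
    print(n,'pin',hsv[ps[1],ps[0]],'base',hsv[bs[1],bs[0]],'table',hsv[250,300] if n=='top' else hsv[170,300])
    H,W=d['range_z'].shape; v,u=np.mgrid[:H,:W]; P=world(d,u.ravel(),v.ravel()).reshape(H,W,3)
    ok=d['range_z']>0; ims[n]=P
    # pin: above table by depth
    m=ok&(P[...,2]>.006)&(P[...,2]<.05)&(P[...,0]<.5)&(P[...,0]>.2)&(abs(P[...,1]+.36)<.14)
    m=comp(m,ps); rect=cv2.minAreaRect(np.c_[u[m],v[m]].astype(np.float32)); 
    c=cv2.boxPoints(rect); print(m.sum(),P[m].max(0),P[m].min(0),np.median(P[m],0)); 
    w=world(d,c[:,0],c[:,1],.015); print('pin corners\n',w.round(4))
    # stand
    m=ok&(P[...,2]>.004)&(P[...,0]>.2)&(P[...,0]<.37)&(P[...,1]>-.02)&(P[...,1]<.35); m=comp(m,bs); Q=P[m]
    print('stand',m.sum(),Q.min(0),Q.max(0))
    b=m&(P[...,2]<.016); 
    rr=cv2.minAreaRect(P[b][:,:2].astype(np.float32)*1000); print('base rect',rr)
    hi=Q[Q[:,2]>.05]; print('hist z',np.histogram(Q[:,2],np.arange(0,.18,.01)))
    for s in (.04,.06,.08,.1,.12): 
        q=Q[(Q[:,2]>s)&(Q[:,2]<s+.02)]
        if len(q): print(s,len(q),q.min(0).round(3),q.max(0).round(3),q.mean(0).round(3))
for n in ims:
    d=dict(np.load('/tmp/%s.npz'%n)); im=d['image']
    x0,y0,w,h=(150,205,120,55) if n=='top' else (175,205,150,110)
    cv2.imwrite('pics/c_%s.png'%n,cv2.resize(im[y0:y0+h,x0:x0+w,::-1],None,fx=5,fy=5,interpolation=cv2.INTER_CUBIC))
E
```

```text
top pin [ 16 142 209] base [  9 158 113] table [  9 174 151]
563 [ 0.49999268 -0.24625565  0.03426888] [ 0.46341001 -0.44323464  0.00967174] [ 0.48712602 -0.36823167  0.026375  ]
pin corners
 [[ 0.4934 -0.2452  0.015 ]
 [ 0.5229 -0.2502  0.015 ]
 [ 0.491  -0.4466  0.015 ]
 [ 0.4616 -0.4408  0.015 ]]Traceback (most recent call last):
  File "<stdin>", line 17, in <module>
  File "<stdin>", line 4, in comp
    return _wrapfunc(a, 'argmin', axis=axis, out=out, **kwds)
    return bound(*args, **kwds)
ValueError: attempt to get argmin of an empty sequence
```

```bash
python3 - <<'E'
from h import *
def comp(m,seed):
    n,l=cv2.connectedComponents(m.astype(np.uint8)); 
    ys,xs=np.nonzero(l); i=np.argmin((xs-seed[0])**2+(ys-seed[1])**2); return l==l[ys[i],xs[i]]
for n,ps,bs in(('top',(323,227),(203,240)),('scene',(333,195),(240,280))):
    d=dict(np.load('/tmp/%s.npz'%n)); im=d['image']; hsv=cv2.cvtColor(im,cv2.COLOR_RGB2HSV)
    H,W=d['range_z'].shape; v,u=np.mgrid[:H,:W]; P=world(d,u.ravel(),v.ravel()).reshape(H,W,3)
    ok=d['range_z']>0
    print(n,world(d,*ps),world(d,*bs))
    m=comp(ok&(hsv[...,2]>165)&(hsv[...,0]>11)&(hsv[...,0]<24)&(np.hypot(u-ps[0],v-ps[1])<60),ps)
    w=world(d,u[m],v[m],.015)[:,:2]; print(m.sum(),'pin rect',cv2.minAreaRect((w*1000).astype(np.float32)),P[m][:,2].max())
    w0=world(d,*bs)[0]
    m=ok&(P[...,2]>.005)&(np.hypot(P[...,0]-w0[0],P[...,1]-w0[1])<.17)&(P[...,2]<.2); m=comp(m,bs);Q=P[m]
    print('stand',m.sum(),Q.min(0),Q.max(0)); print('hist',np.histogram(Q[:,2],np.arange(0,.18,.01))[0])
    print('base',cv2.minAreaRect((P[m&(P[...,2]<.017)][:,:2]*1000).astype(np.float32)))
    m2=m&(hsv[...,2]<130)&(hsv[...,1]>130); w=world(d,u[m2],v[m2],.012)[:,:2]; print('base col',m2.sum(),cv2.minAreaRect((w*1000).astype(np.float32)))
    for s in np.arange(.04,.15,.01):
        q=Q[(Q[:,2]>s)&(Q[:,2]<s+.01)]
        if len(q): print(round(s,2),len(q),q.min(0).round(3),q.max(0).round(3),q.mean(0).round(3))
    x0,y0,w,h=(150,205,130,55) if n=='top' else (175,205,150,110)
    cv2.imwrite('pics/c_%s.png'%n,cv2.resize(im[y0:y0+h,x0:x0+w,::-1],None,fx=5,fy=5,interpolation=cv2.INTER_CUBIC))
E
```

```text
top [[ 0.49024264 -0.34134303  0.02946841]] [[ 0.46461907 -0.00843624  0.01056443]]
472 pin rect ((493.0580749511719, -345.88970947265625), (192.204833984375, 20.879878997802734), 79.6890869140625) 0.03920330643247536
stand 2925 [ 0.43659564 -0.13529121  0.00502394] [0.555345   0.13324708 0.13655687]
hist [ 409 1389    2    0    0  562  223   33   76   90    4   46   62   29
    0    0    0]
base ((492.3430480957031, 0.7069091796875), (265.50701904296875, 99.783447265625), 83.03829193115234)
base col 1573 ((491.9442138671875, -8.81439208984375), (245.0818634033203, 89.9895248413086), 84.05842590332031)
0.05 562 [ 0.464 -0.122  0.051] [0.519 0.111 0.06 ] [ 0.491 -0.004  0.057]
0.06 223 [ 0.467 -0.122  0.06 ] [0.516 0.104 0.07 ] [ 0.491 -0.007  0.062]
0.07 33 [ 0.48  -0.086  0.07 ] [0.508 0.072 0.079] [0.495 0.007 0.076]
0.08 76 [ 0.471 -0.087  0.08 ] [0.514 0.101 0.09 ] [ 0.492 -0.012  0.085]
0.09 90 [ 0.463 -0.087  0.09 ] [0.522 0.073 0.1  ] [ 0.493 -0.006  0.094]
0.1 4 [ 0.469 -0.113  0.1  ] [0.49  0.072 0.108] [ 0.48  -0.019  0.103]
0.11 46 [ 0.471 -0.109  0.11 ] [0.515 0.099 0.12 
[... 805 characters left out ...]
 [0.474 0.04  0.05 ] [ 0.468 -0.018  0.048]
0.05 910 [ 0.462 -0.122  0.05 ] [0.52  0.112 0.06 ] [ 0.491 -0.     0.057]
0.06 201 [ 0.467 -0.115  0.06 ] [0.517 0.105 0.07 ] [0.492 0.005 0.062]
0.07 82 [ 0.47  -0.115  0.07 ] [0.513 0.104 0.08 ] [ 0.49  -0.033  0.075]
0.08 129 [ 0.467 -0.115  0.08 ] [0.517 0.103 0.09 ] [ 0.497 -0.002  0.085]
0.09 120 [ 0.46  -0.113  0.09 ] [0.525 0.103 0.1  ] [0.495 0.005 0.094]
0.1 28 [ 0.47  -0.113  0.101] [0.516 0.103 0.109] [0.496 0.063 0.105]
0.11 68 [ 0.47  -0.112  0.11 ] [0.515 0.097 0.12 ] [ 0.489 -0.024  0.116]
0.12 74 [ 0.469 -0.119  0.12 ] [0.516 0.102 0.13 ] [ 0.49  -0.033  0.125]
0.13 36 [ 0.47 -0.12  0.13] [0.517 0.106 0.134] [ 0.493 -0.     0.132]
```

View pics/c_scene.png

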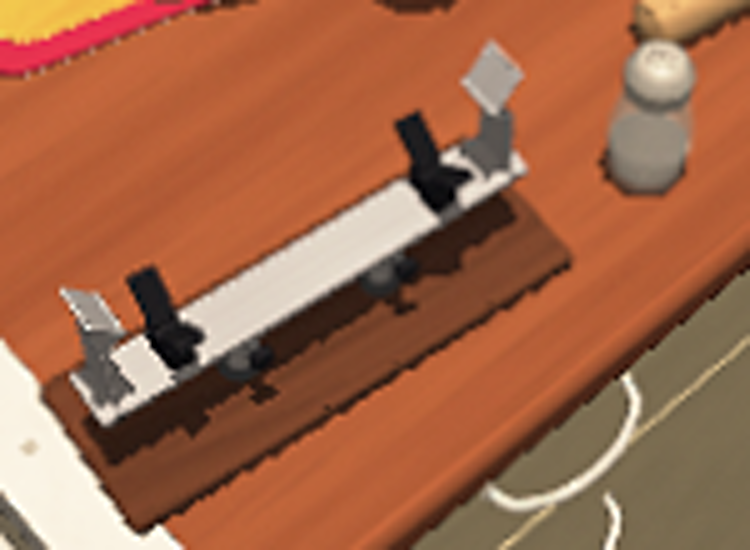

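View pics/c_top.png

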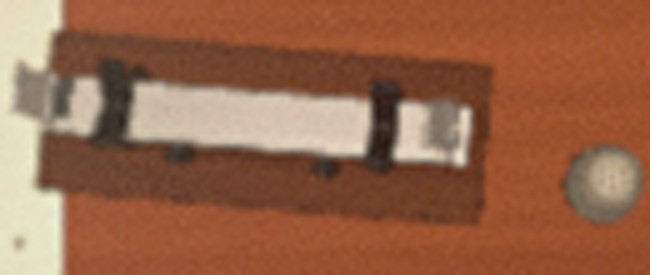

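The crops show the steel carriage with saddles about (160,320) and (435,180) in the scene crop, clips outside them, and clear space around it. I'll get the stand's axis from the bright carriage plate and the clips.

```bash
python3 - <<'E'
from h import *
for n in('top','scene'):
    d=dict(np.load('/tmp/%s.npz'%n)); hsv=cv2.cvtColor(d['image'],cv2.COLOR_RGB2HSV)
    H,W=d['range_z'].shape; v,u=np.mgrid[:H,:W]; P=world(d,u.ravel(),v.ravel()).reshape(H,W,3)
    near=(abs(P[...,0]-.492)<.06)&(abs(P[...,1]+.005)<.15)&(d['range_z']>0)
    c=near&(P[...,2]>.048)&(P[...,2]<.07); print(n,'carr z',np.median(P[c&(hsv[...,1]<60)][:,2]))
    zc=np.median(P[c&(hsv[...,1]<60)][:,2])
    m=c&(hsv[...,1]<60)
    print(' carriage',cv2.minAreaRect((world(d,u[m],v[m],zc)[:,:2]*1000).astype(np.float32)))
    q=P[m][:,:2]; f=np.polyfit(q[:,1],q[:,0],1); print(' fit x=',f)
    for s in(1,-1):
        for lo,hi in((.112,.14),(.075,.108)):
            k=near&(P[...,2]>lo)&(P[...,2]<hi)&(s*(P[...,1]+.006)>(.08 if lo<.1 else .085)); 
            print(' clip' ,s,lo,k.sum(),P[k].mean(0).round(4),P[k].min(0).round(4),P[k].max(0).round(4))
        k=near&(P[...,2]>.068)&(P[...,2]<.11)&(abs(s*(P[...,1]+.006)-.072)<.02)&(hsv[...,2]<90); print(' saddle',s,k.sum(),P[k].mean(0).round(4),P[k].max(0).round(4))
E
```

```text
top carr z 0.058541382613022684
 carriage ((491.7010192871094, -7.024757385253906), (233.00949096679688, 31.185766220092773), 83.51691436767578)
 fit x= [0.10518118 0.49272415]
 clip 1 0.112 78 [0.5033 0.098  0.124 ] [0.4914 0.0893 0.1123] [0.5161 0.1074 0.1365]
 clip 1 0.075 1 [0.4919 0.1015 0.0844] [0.4919 0.1015 0.0844] [0.4919 0.1015 0.0844]
 saddle 1 87 [0.4996 0.0637 0.0877] [0.5219 0.0727 0.1003]
 clip -1 0.112 57 [ 0.4815 -0.1106  0.1245] [ 0.4698 -0.1173  0.1125] [ 0.4946 -0.1033  0.1366]
 clip -1 0.075 4 [ 0.4941 -0.0934  0.0934] [ 0.4694 -0.1129  0.0875] [ 0.5047 -0.0866  0.1017]
 saddle -1 84 [ 0.4863 -0.0787  0.0885] [ 0.5079 -0.0706  0.0997]
scene carr z 0.05823662627912637
 carriage ((485.45245361328125, -4.579475402832031), (233.6026153564453, 45.45274353027344), 83.82303619384766)
 fit x= [0.1083322  0.49116438]
 clip 1 0.112 69 [0.5043 0.0976 0.1239] [0.4919 0.0885 0.1125] [0.517  0.1063 0.134 ]
 clip 1 0.075 43 [0.5022 0.1011 0.0954] [0.4809 0.0743 0.0773] [0.5157 0.1037 0.108 ]
 saddle 1 126 [0.5032 0.0663 0.0863] [0.5225 0.0743 0.0992]
 clip -1 0.112 99 [ 0.4815 -0.1107  0.123 ] [ 0.4691 -0.1197  0.1122] [ 0.4938 -0.101   0.1342]
 clip -1 0.075 36 [ 0.4787 -0.1122  0.0869] [ 0.4692 -0.1151  0.0755] [ 0.5066 -0.0862  0.1078]
 saddle -1 118 [ 0.4872 -0.0763  0.0845] [ 0.5082 -0.0691  0.0978]
```

>>> send_rows --deltas '[[[0, 0, 0, 0, 0, 0.15, 1], [0, 0, 0, 0, 0, 0.15, 1], [0, 0, 0, 0, 0, 0.15, 1], [0, 0, 0, 0, 0, 0.15, 1], [0, 0, 0, 0, 0, 0.15, 1], [0, 0, 0, 0, 0, 0.15, 1], [0, 0, 0, 0, 0, 0.15, 1], [0, 0, 0, 0, 0, 0.15, 1], [0, 0, 0, 0, 0, 0.15, 1], [0, 0, 0, 0, 0, 0.15, 1]]]'

```text
time_s: 1.35
position: [0.1316, 0.5339, 0.256]
tool_rot: [[0.175, 0.985, -0.0], [0.985, -0.175, -0.001], [-0.001, -0.0, -1.0]]
ft_force: [-0.1, -0.0, -0.3]
grip_width: 0.0858
gripper_force: 0.0
```

>>> send_rows --deltas '[[[-0.038, 0.034, 0, 0, 0, 0, 1], [-0.038, 0.034, 0, 0, 0, 0, 1], [-0.038, 0.034, 0, 0, 0, 0, 1], [-0.038, 0.034, 0, 0, 0, 0, 1], [-0.038, 0.034, 0, 0, 0, 0, 1], [-0.038, 0.034, 0, 0, 0, 0, 1], [-0.038, 0.034, 0, 0, 0, 0, 1], [-0.038, 0.034, 0, 0, 0, 0, 1], [-0.038, 0.034, 0, 0, 0, 0, 1], [-0.038, 0.034, 0, 0, 0, 0, 1]]]'

```text
time_s: 2.6
position: [0.4026, 0.1001, 0.2562]
tool_rot: [[0.17, 0.985, -0.0], [0.985, -0.17, 0.0], [0.0, -0.0, -1.0]]
ft_force: [-0.4, 0.9, 0.3]
grip_width: 0.0856
gripper_force: 0.0
```

>>> send_rows --deltas '[[[-0.0424, 0.017, 0, 0, 0, 0, 1], [-0.0424, 0.017, 0, 0, 0, 0, 1], [-0.0424, 0.017, 0, 0, 0, 0, 1], [-0.0424, 0.017, 0, 0, 0, 0, 1], [-0.0424, 0.017, 0, 0, 0, 0, 1], [-0.0424, 0.017, 0, 0, 0, 0, 1], [-0.0424, 0.017, 0, 0, 0, 0, 1], [-0.0424, 0.017, 0, 0, 0, 0, 1], [-0.0424, 0.017, 0, 0, 0, 0, 1], [-0.0424, 0.017, 0, 0, 0, 0, 1]]]'

```text
time_s: 3.85
position: [0.4975, -0.3465, 0.2559]
tool_rot: [[0.17, 0.985, -0.001], [0.985, -0.17, 0.001], [0.001, -0.001, -1.0]]
ft_force: [0.2, -0.5, -0.6]
grip_width: 0.0852
gripper_force: 0.0
```

>>> send_rows --deltas '[[[-0.0016, -0.0033, 0.04, 0, 0, 0, 1], [0, 0, 0.05, 0, 0, 0, 1], [0, 0, 0.05, 0, 0, 0, 1], [0, 0, 0.04, 0, 0, 0, 1], [0, 0, 0.025, 0, 0, 0, 1], [0, 0, 0.015, 0, 0, 0, 1], [0, 0, 0.006, 0, 0, 0, 1], [0, 0, 0, 0, 0, 0, 1]]]'

```text
time_s: 4.85
position: [0.4941, -0.3463, 0.0307]
tool_rot: [[0.17, 0.985, 0.0], [0.985, -0.17, -0.0], [-0.0, 0.0, -1.0]]
ft_force: [1.3, -0.9, -0.3]
grip_width: 0.0859
gripper_force: 0.0
```

Now close.

>>> send_rows --deltas '[[[0, 0, 0, 0, 0, 0, 0], [0, 0, 0, 0, 0, 0, -0.2], [0, 0, 0, 0, 0, 0, -0.4], [0, 0, 0, 0, 0, 0, -0.6], [0, 0, 0, 0, 0, 0, -0.8], [0, 0, 0, 0, 0, 0, -1], [0, 0, 0, 0, 0, 0, -1], [0, 0, 0, 0, 0, 0, -1]]]' --squeeze 60

```text
time_s: 5.85
position: [0.4941, -0.3462, 0.0309]
tool_rot: [[0.17, 0.985, 0.001], [0.985, -0.17, -0.001], [-0.001, 0.001, -1.0]]
ft_force: [-0.7, 1.0, 5.8]
grip_width: 0.0282
gripper_force: 59.6
```

>>> send_rows --deltas '[[[0, 0, 0, 0, 0, 0, -0.1], [0, 0, 0, 0, 0, 0, -0.1], [0, 0, 0.002, 0, 0, 0, -0.1], [0, 0, 0.002, 0, 0, 0, -0.1], [0, 0, 0.001, 0, 0, 0, -0.1], [0, 0, 0, 0, 0, 0, -0.1]]]'

```text
time_s: 6.6
position: [0.4939, -0.3461, 0.0252]
tool_rot: [[0.17, 0.985, -0.0], [0.985, -0.17, 0.0], [0.0, -0.0, -1.0]]
ft_force: [-0.4, 0.4, 0.3]
grip_width: 0.0383
gripper_force: 0.0
```

>>> send_rows --deltas '[[[0, 0, 0, 0, 0, 0, -0.4], [0, 0, 0, 0, 0, 0, -0.6], [0, 0, 0, 0, 0, 0, -0.8], [0, 0, 0, 0, 0, 0, -1], [0, 0, 0, 0, 0, 0, -1]]]'

```text
time_s: 7.22
position: [0.494, -0.3462, 0.0256]
tool_rot: [[0.17, 0.985, 0.0], [0.985, -0.17, -0.0], [-0.0, 0.0, -1.0]]
ft_force: [-0.0, 0.5, 4.6]
grip_width: 0.0281
gripper_force: 59.7
```

>>> send_rows --deltas '[[[0, 0, -0.01, 0, 0, 0, -1], [0, 0, -0.03, 0, 0, 0, -1], [0, 0, -0.05, 0, 0, 0, -1], [0, 0, -0.05, 0, 0, 0, -1], [0, 0, -0.05, 0, 0, 0, -1], [0, 0, -0.04, 0, 0, 0, -1], [0, 0, -0.015, 0, 0, 0, -1], [0, 0, 0, 0, 0, 0, -1]]]' --squeeze 80

```text
time_s: 8.22
position: [0.4938, -0.346, 0.27]
tool_rot: [[0.17, 0.985, -0.0], [0.985, -0.17, 0.0], [0.0, -0.0, -1.0]]
ft_force: [-0.1, -0.5, -2.7]
grip_width: 0.0278
gripper_force: 79.0
```

>>> send_rows --deltas '[[[0.02, -0.0035, 0, 0, 0, 0, -1], [0.042, -0.0074, 0, 0, 0, 0, -1], [0.042, -0.0074, 0, 0, 0, 0, -1], [0.042, -0.0074, 0, 0, 0, 0, -1], [0.042, -0.0074, 0, 0, 0, 0, -1], [0.042, -0.0074, 0, 0, 0, 0, -1], [0.042, -0.0074, 0, 0, 0, 0, -1], [0.042, -0.0074, 0, 0, 0, 0, -1], [0.02, -0.0037, 0, 0, 0, 0, -1], [0, 0, 0, 0, 0, -0.0646, -1], [0, 0, 0, 0, 0, 0, -1]]]'

```text
time_s: 9.6
position: [0.4917, -0.0059, 0.2691]
tool_rot: [[0.106, 0.994, -0.003], [0.994, -0.106, 0.001], [0.001, -0.003, -1.0]]
ft_force: [0.3, -0.0, -1.4]
grip_width: 0.0273
gripper_force: 79.0
```

```bash
python3 - <<'E'
from h import *
s=telemetry.observe(); print(s['position'],s['tool_rot'],s['ft_force'],s['wrist_torque'])
for n in('top','scene'):
    d=grab(n); hsv=cv2.cvtColor(d['image'],cv2.COLOR_RGB2HSV)
    H,W=d['range_z'].shape; v,u=np.mgrid[:H,:W]; P=world(d,u.ravel(),v.ravel()).reshape(H,W,3)
    p=s['position']
    m=(abs(P[...,0]-p[0])<.05)&(abs(P[...,1]-p[1])<.13)&(P[...,2]>p[2]-.045)&(P[...,2]<p[2]+.03)&(hsv[...,0]>9)&(hsv[...,0]<25)&(hsv[...,1]>80)
    Q=P[m]; print(n,m.sum(),Q.min(0),Q.max(0)); 
    for s_ in(1,-1):
        e=s_*(Q[:,1]-p[1])>.085; print(s_,e.sum(),Q[e].mean(0))
    w=world(d,u[m],v[m],p[2]-.0105)[:,:2]; print(cv2.minAreaRect((w*1000).astype(np.float32)))
    cv2.imwrite('pics/%s1.png'%n,cv2.resize(d['image'][130:330,130:330,::-1] if n=='scene' else d['image'][150:290,100:300,::-1],None,fx=3,fy=3))
E
```

```text
[ 0.49173702 -0.00590626  0.26909445] [[ 1.05721391e-01  9.94392462e-01 -2.57292086e-03]
 [ 9.94395658e-01 -1.05719689e-01  7.89117072e-04]
 [ 5.12683675e-04 -2.64192789e-03 -9.99996379e-01]] [ 0.28626909 -0.01077017 -1.43121295] [-0.01469132 -0.01177789 -0.01665558]
top 349 [ 0.46762743 -0.10268217  0.25606842] [ 0.50010462 -0.03677461  0.27714229]
1 0 [nan nan nan]
-1 73 [ 0.48200491 -0.09652866  0.26838627]
((484.8955993652344, -70.36019897460938), (64.8637466430664, 29.860578536987305), 84.42567443847656)<stdin>:10: RuntimeWarning: Mean of empty slice.
  ret = um.true_divide(
Traceback (most recent call last):
ValueError: zero-size array to reduction operation minimum which has no identity
```

```bash
python3 - <<'E'
from h import *
a=grab('top');b=grab('scene')
A=cv2.resize(a['image'][170:270,120:260,::-1],None,fx=4,fy=4)
B=b['image'][...,::-1]
cv2.imwrite('pics/two1.png',np.hstack([cv2.resize(A,(400,286)),cv2.resize(B,(400,286))]))
E
```

```text
(no output)
```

View pics/two1.png

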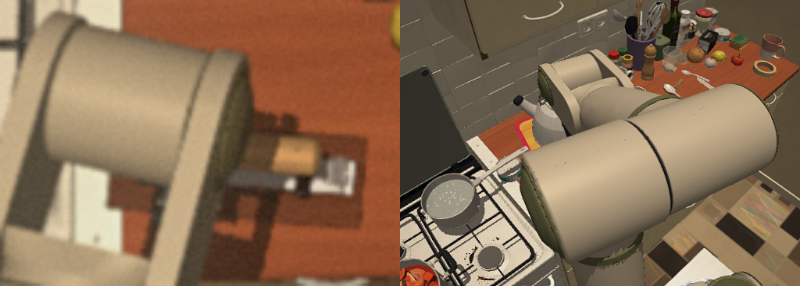

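The arm hides the scene view. The top view shows the pin's right end at about (318,155) in the left panel, just left of the right clip. I'll lower to just above the clips and compare the two at the same height.

>>> send_rows --deltas '[[[0, 0.0005, 0.03, 0, 0, 0, -1], [0, 0, 0.04, 0, 0, 0, -1], [0, 0, 0.03, 0, 0, 0, -1], [0, 0, 0.011, 0, 0, 0, -1], [0, 0, 0, 0, 0, 0, -1]]]'

```text
time_s: 10.42
position: [0.4932, -0.0071, 0.1594]
tool_rot: [[0.107, 0.994, -0.0], [0.994, -0.107, 0.0], [0.0, -0.0, -1.0]]
ft_force: [-0.4, 0.6, -0.6]
grip_width: 0.0279
gripper_force: 79.0
```

```bash
python3 - <<'E'
from h import *
s=telemetry.observe(); print(s['position'],s['tool_rot'][:,0],s['ft_force'],s['wrist_torque']); za=s['position'][2]-.0106
d=grab('top'); im=d['image'];hsv=cv2.cvtColor(im,cv2.COLOR_RGB2HSV)
H,W=d['range_z'].shape; v,u=np.mgrid[:H,:W]; P=world(d,u.ravel(),v.ravel()).reshape(H,W,3)
m=(abs(P[...,0]-.485)<.04)&(P[...,1]>-.115)&(P[...,1]<-.03)&(P[...,2]>za-.02)&(P[...,2]<za+.03)&(hsv[...,1]>80)
w=world(d,u[m],v[m],za); r=cv2.minAreaRect((w[:,:2]*1000).astype(np.float32)); print(r,cv2.boxPoints(r),P[m][:,2].max())
k=(abs(P[...,0]-.485)<.04)&(P[...,1]<-.09)&(P[...,1]>-.14)&(P[...,2]>.1)&(hsv[...,1]<80)
print('clip',k.sum(),P[k].min(0),P[k].max(0),P[k].mean(0))
cv2.imwrite('pics/top2.png',cv2.resize(im[205:255,190:270,::-1],None,fx=8,fy=8,interpolation=cv2.INTER_NEAREST))
E
```

```text
[ 0.49319576 -0.00711588  0.15939533] [1.06760057e-01 9.94284811e-01 7.36722930e-05] [-0.37221409  0.64435237 -0.58013852] [-0.02034003 -0.04225126  0.02382897]
((485.833984375, -75.7081298828125), (58.516700744628906, 29.814380645751953), 84.07333374023438) [[ 467.98538  -103.27084 ]
 [ 497.6404   -106.349335]
 [ 503.6826    -48.145416]
 [ 474.02756   -45.066925]] 0.16732011452177706
clip 52 [ 0.4686644 -0.1172831  0.1004664] [ 0.4914906  -0.09254862  0.15313749] [ 0.47938506 -0.11040229  0.12536197]
```

View pics/top2.png

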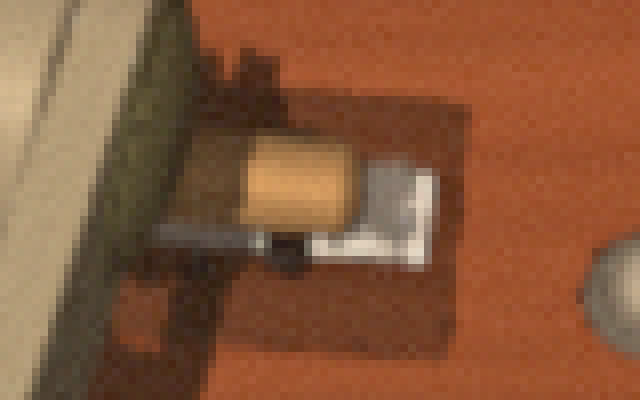

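The pin end is at about (355,185) in the crop, overlapping the inner edge of the clip at (390,190). The pin centre comes out about 1 mm to +y of the stand's. I'll correct that and go down to first contact.

>>> send_rows --deltas '[[[-0.001, -0.0007, 0.008, 0, 0, 0, -1], [0, 0, 0.006, 0, 0, 0, -1], [0, 0, 0.002, 0, 0, 0, -1], [0, 0, 0.001, 0, 0, 0, -1], [0, 0, 0, 0, 0, 0, -1]]]' --squeeze 100

```text
time_s: 11.1
position: [0.4924, -0.0079, 0.1424]
tool_rot: [[0.106, 0.994, 0.0], [0.994, -0.106, -0.0], [-0.0, 0.0, -1.0]]
ft_force: [-0.2, 0.1, -1.2]
grip_width: 0.0272
gripper_force: 100.8
```

>>> send_rows --deltas '[[[0, 0, 0.001, 0, 0, 0, -1], [0, 0, 0.001, 0, 0, 0, -1], [0, 0, 0.001, 0, 0, 0, -1], [0, 0, 0.001, 0, 0, 0, -1], [0, 0, 0, 0, 0, 0, -1]]]'

```text
time_s: 11.72
position: [0.4923, -0.008, 0.1383]
tool_rot: [[0.106, 0.994, -0.0], [0.994, -0.106, -0.0], [-0.0, -0.0, -1.0]]
ft_force: [-0.9, 0.2, -0.9]
grip_width: 0.027
gripper_force: 100.9
```

>>> send_rows --deltas '[[[0, 0, 0.001, 0, 0, 0, -1], [0, 0, 0.001, 0, 0, 0, -1], [0, 0, 0.001, 0, 0, 0, -1], [0, 0, 0, 0, 0, 0, -1]]]'

```text
time_s: 12.22
position: [0.493, -0.008, 0.1363]
tool_rot: [[0.106, 0.994, 0.003], [0.994, -0.106, -0.001], [-0.0, 0.003, -1.0]]
ft_force: [-0.3, 0.0, 7.7]
grip_width: 0.0267
gripper_force: 102.0
```

>>> send_rows --deltas '[[[0, 0, 0.001, 0, 0, 0, -1], [0, 0, 0.001, 0, 0, 0, -1]]]'

```text
time_s: 12.48
position: [0.4934, -0.0082, 0.135]
tool_rot: [[0.106, 0.994, 0.004], [0.994, -0.106, -0.001], [-0.001, 0.004, -1.0]]
ft_force: [-1.0, 0.2, 14.4]
grip_width: 0.0272
gripper_force: 102.7
```

```bash
python3 -c "
from h import *
s=telemetry.observe();print(s['position'],s['ft_force'],s['wrist_torque'])"
```

```text
[ 0.4934171  -0.0081662   0.13496138] [-0.98313296  0.24156876 14.35605699] [ 0.0513942   0.12673484 -0.04298278]
```

>>> send_rows --deltas '[[[0, 0, 0.0005, 0, 0, 0, -1], [0, 0, 0.0005, 0, 0, 0, -1], [0, 0, 0, 0, 0, 0, -1]]]'

```text
time_s: 12.85
position: [0.4936, -0.0082, 0.1338]
tool_rot: [[0.106, 0.994, 0.004], [0.994, -0.106, -0.001], [-0.001, 0.005, -1.0]]
ft_force: [0.4, -0.4, 9.0]
grip_width: 0.0272
gripper_force: 102.3
```

>>> send_rows --deltas '[[[0, 0, 0.0005, 0, 0, 0, -1], [0, 0, 0.0005, 0, 0, 0, -1], [0, 0, 0, 0, 0, 0, -1]]]'

```text
time_s: 13.22
position: [0.4935, -0.0082, 0.1327]
tool_rot: [[0.106, 0.994, 0.004], [0.994, -0.106, -0.001], [-0.001, 0.004, -1.0]]
ft_force: [1.2, 0.0, 10.1]
grip_width: 0.0272
gripper_force: 102.2
```

>>> send_rows --deltas '[[[0, 0, 0.001, 0, 0, 0, -1], [0, 0, 0.001, 0, 0, 0, -1], [0, 0, 0, 0, 0, 0, -1]]]'

```text
time_s: 13.6
position: [0.4936, -0.0081, 0.1305]
tool_rot: [[0.106, 0.994, 0.004], [0.994, -0.106, -0.001], [-0.0, 0.004, -1.0]]
ft_force: [1.2, -0.9, 6.8]
grip_width: 0.027
gripper_force: 101.8
```

>>> send_rows --deltas '[[[0, 0, 0.001, 0, 0, 0, -1], [0, 0, 0.001, 0, 0, 0, -1], [0, 0, 0, 0, 0, 0, -1]]]'

```text
time_s: 13.98
position: [0.4932, -0.0081, 0.1279]
tool_rot: [[0.106, 0.994, 0.003], [0.994, -0.106, -0.001], [-0.0, 0.003, -1.0]]
ft_force: [2.5, -1.2, 1.7]
grip_width: 0.0272
gripper_force: 101.3
```

```bash
python3 -c "
from h import *
s=telemetry.observe();print(s['position'],s['ft_force'],s['wrist_torque'])"
```

```text
[ 0.49323729 -0.00812663  0.12794389] [ 2.51896959 -1.15590616  1.67829065] [ 0.03015876 -0.43653888  0.09177062]
```

>>> send_rows --deltas '[[[0, 0, 0.0015, 0, 0, 0, -1], [0, 0, 0.0015, 0, 0, 0, -1], [0, 0, 0, 0, 0, 0, -1]]]'

```text
time_s: 14.35
position: [0.4925, -0.008, 0.1243]
tool_rot: [[0.106, 0.994, 0.001], [0.994, -0.106, -0.0], [-0.0, 0.001, -1.0]]
ft_force: [1.1, -1.1, 1.9]
grip_width: 0.0271
gripper_force: 101.3
```

>>> send_rows --deltas '[[[0, 0, 0.0015, 0, 0, 0, -1], [0, 0, 0.0015, 0, 0, 0, -1], [0, 0, 0, 0, 0, 0, -1]]]'

```text
time_s: 14.72
position: [0.4922, -0.0079, 0.1211]
tool_rot: [[0.106, 0.994, -0.0], [0.994, -0.106, 0.0], [-0.0, -0.0, -1.0]]
ft_force: [2.2, -1.9, 0.7]
grip_width: 0.0273
gripper_force: 101.2
```

>>> send_rows --deltas '[[[0, 0, 0.0015, 0, 0, 0, -1], [0, 0, 0.0015, 0, 0, 0, -1], [0, 0, 0, 0, 0, 0, -1]]]'

```text
time_s: 15.1
position: [0.4919, -0.0079, 0.1176]
tool_rot: [[0.106, 0.994, -0.002], [0.994, -0.106, 0.0], [0.0, -0.002, -1.0]]
ft_force: [1.9, -1.5, -7.2]
grip_width: 0.0272
gripper_force: 100.2
```

>>> send_rows --deltas '[[[0, 0, 0.001, 0, 0, 0, -1], [0, 0, 0.001, 0, 0, 0, -1], [0, 0, 0, 0, 0, 0, -1]]]'

```text
time_s: 15.48
position: [0.4919, -0.0078, 0.1158]
tool_rot: [[0.106, 0.994, -0.001], [0.994, -0.106, 0.0], [0.0, -0.001, -1.0]]
ft_force: [0.4, -2.0, -8.1]
grip_width: 0.027
gripper_force: 100.1
```

>>> send_rows --deltas '[[[0, 0, 0.001, 0, 0, 0, -1], [0, 0, 0.001, 0, 0, 0, -1], [0, 0, 0, 0, 0, 0, -1]]]'

```text
time_s: 15.85
position: [0.4923, -0.0079, 0.1141]
tool_rot: [[0.106, 0.994, -0.0], [0.994, -0.106, 0.0], [0.0, -0.0, -1.0]]
ft_force: [-0.1, -0.9, -6.8]
grip_width: 0.027
gripper_force: 100.2
```

>>> send_rows --deltas '[[[0, 0, 0.001, 0, 0, 0, -1], [0, 0, 0, 0, 0, 0, -1]]]'

```text
time_s: 16.1
position: [0.4923, -0.0079, 0.1132]
tool_rot: [[0.106, 0.994, 0.0], [0.994, -0.106, 0.0], [0.0, 0.0, -1.0]]
ft_force: [0.3, -0.9, -6.5]
grip_width: 0.0272
gripper_force: 100.2
```

```bash
python3 -c "
from h import *
s=telemetry.observe();print(s['position'],s['ft_force'],s['wrist_torque'])"
```

```text
[ 0.49233901 -0.00786697  0.11321046] [ 0.3353329  -0.8967253  -6.48014531] [-0.2604461  -0.09578507  0.01000309]
```

>>> send_rows --deltas '[[[0, 0, 0.001, 0, 0, 0, -1], [0, 0, 0.001, 0, 0, 0, -1], [0, 0, 0, 0, 0, 0, -1]]]'

```text
time_s: 16.48
position: [0.4924, -0.008, 0.1113]
tool_rot: [[0.106, 0.994, 0.0], [0.994, -0.106, -0.0], [-0.0, 0.0, -1.0]]
ft_force: [0.7, -2.7, -5.9]
grip_width: 0.0271
gripper_force: 100.6
```

>>> send_rows --deltas '[[[0, 0, 0.001, 0, 0, 0, -1], [0, 0, 0, 0, 0, 0, -1]]]'

```text
time_s: 16.73
position: [0.4924, -0.008, 0.1104]
tool_rot: [[0.106, 0.994, 0.0], [0.994, -0.106, -0.0], [-0.0, 0.0, -1.0]]
ft_force: [0.2, -3.1, -1.6]
grip_width: 0.0273
gripper_force: 100.8
```

>>> send_rows --deltas '[[[0, 0, 0.001, 0, 0, 0, -1], [0, 0, 0, 0, 0, 0, -1]]]'

```text
time_s: 16.98
position: [0.4926, -0.0079, 0.1095]
tool_rot: [[0.106, 0.994, 0.001], [0.994, -0.106, -0.0], [0.0, 0.001, -1.0]]
ft_force: [0.6, -1.2, 0.8]
grip_width: 0.0269
gripper_force: 101.0
```

```bash
python3 -c "
from h import *
s=telemetry.observe();print(s['position'],s['ft_force'],s['wrist_torque'])"
```

```text
[ 0.49264232 -0.00790258  0.10954437] [ 0.55472299 -1.21469717  0.82509665] [-0.16638835 -0.19011027 -0.03943447]
```

Near the bottom; half-millimetre steps until the saddles push back.

>>> send_rows --deltas '[[[0, 0, 0.0005, 0, 0, 0, -1], [0, 0, 0, 0, 0, 0, -1]]]'

```text
time_s: 17.23
position: [0.4928, -0.0079, 0.1094]
tool_rot: [[0.106, 0.994, 0.002], [0.994, -0.106, -0.0], [0.0, 0.002, -1.0]]
ft_force: [0.1, -1.2, 4.9]
grip_width: 0.0274
gripper_force: 101.6
```

>>> send_rows --deltas '[[[0, 0, 0.0005, 0, 0, 0, -1], [0, 0, 0, 0, 0, 0, -1]]]'

```text
time_s: 17.48
position: [0.4928, -0.0079, 0.1093]
tool_rot: [[0.106, 0.994, 0.002], [0.994, -0.106, -0.0], [-0.0, 0.002, -1.0]]
ft_force: [-0.9, -0.4, 9.3]
grip_width: 0.0274
gripper_force: 102.1
```

>>> send_rows --deltas '[[[0, 0, 0.0003, 0, 0, 0, -1], [0, 0, 0, 0, 0, 0, -1]]]'

```text
time_s: 17.73
position: [0.4929, -0.0079, 0.1093]
tool_rot: [[0.106, 0.994, 0.002], [0.994, -0.106, -0.0], [-0.0, 0.002, -1.0]]
ft_force: [-2.8, -1.2, 12.0]
grip_width: 0.0271
gripper_force: 102.5
```

```bash
python3 -c "
from h import *
s=telemetry.observe();print(s['position'],s['ft_force'],s['wrist_torque'])"
```

```text
[ 0.49286877 -0.00789909  0.10925306] [-2.79574775 -1.22102071 12.038096  ] [ 0.0348616   0.29927601 -0.20578229]
```

>>> send_rows --deltas '[[[0, 0, -0.0007, 0, 0, 0, -1], [0, 0, 0, 0, 0, 0, -1], [0, 0, 0, 0, 0, 0, -0.2], [0, 0, 0, 0, 0, 0, 0.2], [0, 0, 0, 0, 0, 0, 0.6], [0, 0, 0, 0, 0, 0, 0.6], [0, 0, 0, 0, 0, 0, 0.6]]]' --squeeze 20

```text
time_s: 18.6
position: [0.4923, -0.0079, 0.1087]
tool_rot: [[0.106, 0.994, -0.0], [0.994, -0.106, 0.0], [0.0, -0.0, -1.0]]
ft_force: [0.1, 0.5, 0.9]
grip_width: 0.0682
gripper_force: 0.0
```

>>> send_rows --deltas '[[[0, 0, -0.005, 0, 0, 0, 0.6], [0, 0, -0.01, 0, 0, 0, 0.6], [0, 0, -0.03, 0, 0, 0, 0.6], [0, 0, -0.04, 0, 0, 0, 0.6], [0, 0, -0.04, 0, 0, 0, 0.6], [0, 0, -0.03, 0, 0, 0, 0.6], [0, -0.04, 0, 0, 0, 0, 0.6], [0, -0.05, 0, 0, 0, 0, 0.6], [0, -0.04, 0, 0, 0, 0, 0.6], [0, 0, 0, 0, 0, 0, 0.6]]]'

```text
time_s: 19.85
position: [0.3612, 0.0064, 0.2647]
tool_rot: [[0.106, 0.994, 0.001], [0.994, -0.106, -0.0], [-0.0, 0.001, -1.0]]
ft_force: [1.3, 0.3, -0.2]
grip_width: 0.0686
gripper_force: 0.0
```

>>> send_rows --deltas '[[[-0.05, 0, 0, 0, 0, 0, 0.6], [-0.06, 0, 0, 0, 0, 0, 0.6], [-0.06, 0, 0, 0, 0, 0, 0.6], [-0.06, 0, 0, 0, 0, 0, 0.6], [-0.05, 0, 0, 0, 0, 0, 0.6], [0, 0, 0, 0, 0, 0, 0.6]]]'

```text
time_s: 20.6
position: [0.3333, -0.2759, 0.2636]
tool_rot: [[0.11, 0.994, 0.0], [0.994, -0.11, -0.001], [-0.001, 0.0, -1.0]]
ft_force: [0.1, 0.4, -0.8]
grip_width: 0.0682
gripper_force: 0.0
```

```bash
python3 - <<'E'
from h import *
a=grab('top');b=grab('scene')
for d in(a,b):
    hsv=cv2.cvtColor(d['image'],cv2.COLOR_RGB2HSV);H,W=d['range_z'].shape; v,u=np.mgrid[:H,:W]; P=world(d,u.ravel(),v.ravel()).reshape(H,W,3)
    m=(abs(P[...,0]-.4925)<.035)&(abs(P[...,1]+.0065)<.12)&(P[...,2]>.07)&(hsv[...,1]>80)
    Q=P[m]
    for lo,hi in((-.11,-.06),(-.06,.05),(.05,.1)):
        e=(Q[:,1]>lo)&(Q[:,1]<hi); print(lo,e.sum(),np.percentile(Q[e][:,2],90) if e.any() else None)
    print(cv2.minAreaRect((world(d,u[m],v[m],.0985)[:,:2]*1000).astype(np.float32)))
A=cv2.resize(a['image'][170:270,140:280,::-1],(400,286)); B=cv2.resize(b['image'][190:310,170:338,::-1],(400,286))
cv2.imwrite('pics/end.png',np.hstack([A,B]))
E
```

```text
-0.11 215 0.11393918257253548
-0.06 478 0.11476791234744432
0.05 197 0.11419174943107811
((491.666259765625, -10.88671875), (208.33119201660156, 45.399044036865234), 84.41465759277344)
-0.11 189 0.11278117860608851
-0.06 636 0.11332725655606846
0.05 275 0.1138150260495452
((495.29571533203125, -0.1495513916015625), (210.96453857421875, 47.85966491699219), 79.50811004638672)
```

View pics/end.png

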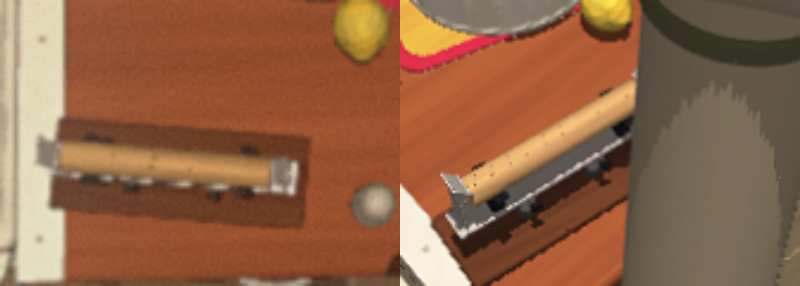

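The pin lies level in the saddles, its top at about 0.114 m along its whole length, with both clips over its ends at (48,152) and (283,172). The shaker and lemon haven't moved, and the arm is clear.

```bash
python3 -c "
from h import *
print(env.close_job())"
```

```text
the job is handed in; nothing more can be done
None
```

The rolling pin is seated level in its stand with both clips snapped shut, and the gripper has let go and is clear; the highest push I read was about 14 N, and the job is handed in, though no verdict came back.

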